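# Open the self-closing spray-can cage and hold its gate wide

## Task

Open the wire cage that holds the spray cans, so that I can lift the cans out with both hands: first squeeze the catch on the corner of the roof until the gate jumps ajar, then squeeze the handle on top of the gate to free its safety hook and swing the gate out past its half-open check. The gate pulls itself shut, so finish still gripping its handle, both paddles pinched between the fingers, holding the gate wide open, about square to the cage front, and standing still. Leave the cans upright in the cage and the things on the bench where they lie.

Things in the scene. Friction and masses are not known exactly. Their poses are not given: they have to be found in the camera images.
- cage: Wire-mesh spray-can cage of grey tube, 290 mm wide, 115 mm deep, sheet roof 215 mm above the bench, screwed down. Origin: centre of its underside. x points from its front (gate) to its back, y to its left seen from the front (hinge side), z up. Front towards the robot, turned up to 0.2 rad.
- gate (a joint): Opening angle of the gate (rad): 0 shut; grows as its free end swings out to the front, clockwise from above. With the roof catch squeezed a spring kicks it to about 0.1, where its safety hook stops it; with the handle squeezed it goes on. A ball check makes a bump from 0.3 to 0.9 (in all up to 8 N at the handle). Let go beyond it, it falls back to 0.75-0.9. Stop at 1.65; wide open: over 1.2.
- gate_hinge (a point): Point on the gate's upright hinge axis at the cage's front left, 256 mm above the bench. Axes turn with the gate; when shut parallel to the cage's; -y points along the gate to its free end. The gate is 255 mm wide, 10 mm thick, from 34 to 205 mm above the bench; a closer pulls it shut with 0.25 to 0.45 N m, 2 to 3 N at the handle.
- handle_mid (a point): Squeeze point of the gate handle, 135 mm from the hinge axis, 256 mm above the bench. Two upright paddles like the roof catch's, side by side along the gate (y): the fixed one (hinge side) has its outer face 15 mm from this point; the moving one (free-end side) 29 mm at rest, 15 mm squeezed. Axes as gate_hinge. A fixed hook beside it is 227 mm high: keep fingertips above 232 mm.
- safety_catch (a joint): Travel of the handle's moving paddle towards the fixed one: 0 at rest (hook engaged), 0.014 m fully squeezed; the hook is free beyond 0.010. Springs back; 3 N at rest, 8 N squeezed.
- catch_mid (a point): Squeeze point of the roof catch, front right corner of the roof, 256 mm above the bench. Axes as the cage's. Two upright paddles (24 x 10 mm, black sleeves 228 to 276 mm above the bench) side by side along y: the fixed one at the right (-y), outer face 15 mm from this point; the moving one at the left (+y), 29 mm at rest, 15 mm squeezed. Keep fingertips above 232 mm.
- main_catch (a joint): Travel of the roof catch's moving paddle towards the fixed one: 0 at rest (gate latched), 0.014 m fully squeezed; it lets go of the gate beyond about 0.010. Springs back when released; 3 N at rest, 8 N squeezed.
- can_0: Spray can, 67 mm wide and 189 mm tall, standing on the cage floor (6 mm above the bench) at the right; origin at the centre of its base.
- can_1: The same, middle of the cage.
- can_2: The same, left in the cage.
- masking_tape: Roll of masking tape lying flat on the bench, 104 mm wide, 25 mm high; bystander.
- hardener_tube: White squeeze tube, 131 mm long, 32 mm high, lying on the bench; bystander.
- spreader: Flat pale plastic spreader, 69 x 90 x 8 mm, on the bench in front of the cage; bystander.
- resin_brush: Flat brush with wooden handle, 214 mm long, 12 mm high, on the bench; bystander.

How it is judged (in metres and radians):
On the way, in this order (a step that is already met when the one before it is completed fails the run):
1. the roof catch is squeezed and the gate has jumped ajar onto its safety hook (value of joint gate between 0.06 and 0.25 rad), for 0.1 s.
2. the handle is pinched, the safety hook is free and the gate swings out past the hook (value of joint gate above 0.3 rad and contact force between the fingers and handle_fixed_pad above 1 N and contact force between the fingers and handle_moving_pad above 1 N), for 0.1 s.
3. the gate is past its half-open check and wide open (value of joint gate above 1.2 rad), for 0.2 s.
At the end, for the whole second after the job is handed in: The gate stands still, held wide open at more than 1.2 rad (69 degrees), by fingers that pinch both paddles of its handle with at least 2 N each; the three cans stand upright in the cage within 30 mm of where they were, and the four things on the bench are within 30 mm of where they were (value of joint gate above 1.2 rad and velocity of joint gate between -0.15 and 0.15 rad/s and contact force between the fingers and handle_fixed_pad above 2 N and contact force between the fingers and handle_moving_pad above 2 N and angle between each of can_0, can_1, can_2's own z axis and vertical below 0.15 rad and distance of each of can_0, can_1, can_2, masking_tape, hardener_tube, spreader, resin_brush from where it was at the start of the episode below 0.03 m); the arm keeps its last pose, push and grip.
It fails at once if a thing on the bench is pushed away by more than 30 mm (distance of any of masking_tape, hardener_tube, spreader, resin_brush from where it was at the start of the episode above 0.03 m).
It fails at once if a can in the cage is tipped (angle between any of can_0, can_1, can_2's own z axis and vertical above 0.4 rad).
It also fails if it takes over 40 s, if anything falls off the work surface, if the arm or the gripper's body presses on something with over 40 N, if the wrist force passes 120 N, or if a joint passes its speed limit or range.

## Robot

A 6-joint arm with a two-finger parallel gripper is mounted at the origin on a cart in front of the work surface, level with it; the furniture and walls round the work are solid. World frame = base frame: x ahead of the robot, y to its left, z up, the work surface at z = 0. Lengths are in mm, angles in rad, forces in N, time in s.
With the tool pointing down it reaches from about 350 to 775 mm from the base axis. Payload 7.3 kg.
Tool frame: the origin (TCP) lies on the mounting face of the last link; the fingertips stand 178 mm ahead of it and the grasp point (between the pads) lies 159 mm ahead of it; z points along the fingers, y is the line along which they close (so a half turn about z gives the same grasp; the last joint's range is limited). The gripper opens to 92 mm and grips with 3 to 60 N. Pads are 19 mm wide; open, the fingers measure 130 mm over their backs; the gripper's body (75 mm by 190 mm) begins 47 mm behind the grasp point.
Start: joints at [1.157, 0.342, 1.524, -0, 1.275, -0.146], TCP at [138.898, 506.295, 404.741] pointing down, gripper open.
Joint ranges: [-2.53, 2.53], [-0.77, 2.02], [0.04, 2.7], [-1, 4.14], [0.28, 2.66], [-3.11, 3.11]. Speed limits (rad/s): [2.57, 2.57, 3.14, 3.14, 3.14, 3.14].

## Interface

Orientations are given as [roll, pitch, yaw] about the fixed x, y, z axes, in that order (R = Rz(yaw) Ry(pitch) Rx(roll)).
In Python, from plant import bot, cams, get_obs gives the robot as it stands (bot), with the cameras (cams) and the readings as plain functions.
- The arm moves only by the tool shift_gripper, called after ">>>" as a command line: name --argument value ..., lists and objects as JSON in quotes. Schema: {"type":"object","properties":{"deltas":{"type":"array","items":{"type":"object","properties":{"aperture":{"type":"number"},"sx":{"type":"number"},"sy":{"type":"number"},"sz":{"type":"number"},"turn":{"type":"number"}},"additionalProperties":false,"required":["aperture"]},"minItems":1,"maxItems":5},"only":{"type":"string"},"quiet":{"type":"boolean"},"lines":{"type":"string"}},"required":["deltas"],"additionalProperties":false}. deltas is a list of rows, 1 to 5 of them, each an object with the fields aperture (the finger opening in mm), sx, sy, sz (the shift in a scale on which 1.0 is 600 mm), turn (a turn about the tool's z in fractions of the full range, 1 being 180 degrees); a field left out counts as zero (the opening has to be given); each row is the pose to reach, as a shift and turn from the pose commanded when the call began, along the tool's axes at that moment; what a row does not reach only later rows make up. A row lasts 1/8 s, in which the tool goes at most 62.5 mm and 0.188 rad, less where a joint would pass 70% of its speed; a pose out of reach is approached as far as the arm can. The fingers move at their own pace and stop on an object; the grip force is fixed at half the most. Time passes only in rows, so rows that do not move let the fingers close. The tool returns the time, the measured TCP pose, the force, the opening and the grip force at its end. only (a regular expression) keeps the lines of the reply that match it, lines (a string "A,B") keeps lines A to B, and quiet returns only ok. A shift or turn number past 1, either way, is cut back to 1. Input that does not fit is refused with a message, and nothing moves.
- get_obs(): the state, without advancing time (a new reading comes with each control period).
- cams.capture(name): name is "scene" or "top"; returns a dict with "color" (384x512x3 uint8, red, green, blue), "K" (3x3 intrinsics, pixels), "k1" (the pictures are not rectified: a ray, as slopes to the right and down, at radius r is drawn at 1 + k1 r^2 times it, then the intrinsics apply), "R" (3x3) and "t" (3): a world point X has camera coordinates R X + t. Camera axes: x right, y down, z forward; pixel columns grow to the right and rows downward; lengths in mm; the calibration is good to about 2 mm. A picture is of the moment at which its call begins. There is no depth.
- bot.close_job(): hands the job in; it is judged then, once.
The state is a dict: "time": time; "joint_positions": joint angles; "dq": joint speeds; "tau": joint torques, N m; "tool_pos": TCP position; "tcp_rot": TCP orientation; "contact_force": force on the tool from outside, world axes, zero at the start; "moment": the same for the moment, N m; "grip_width": finger opening in mm; "finger_force": force on a finger pad.
Only numpy, scipy, OpenCV 4.12 (cv2) and the standard library are available. Lean on these libraries where they do the work, as an engineer would, in place of code of your own. Each camera call takes 0.05 s, during which the arm holds its last target. There are 200 camera calls.

## Working session

There is one attempt and no reset: what is moved stays moved. The work goes in short steps, Python scripts to look and compute and a tool call to move; the robot and the scene stay as the last step left them, time stands still between calls to the robot, and variables do not carry over. Pictures are saved under pics/ and viewed, at most 10 in all, crops included, and the job is handed in when it is done.

```bash
mkdir -p pics; ls; python3 - <<'E'
from plant import bot, cams, get_obs
import cv2,numpy as np
for n in("scene","top"):
    c=cams.capture(n); cv2.imwrite(f"pics/{n}0.png",cv2.resize(c["color"][:,:,::-1],(800,600),interpolation=cv2.INTER_CUBIC)); np.savez(f"{n}0.npz",**c)
    print(n,c["K"],c["k1"],(-c["R"].T@c["t"]).round(1))
print(get_obs())
E
```

```text
pics
plant.py
scene [[463.66445001   0.         250.36532613]
 [  0.         463.66445001 191.44860052]
 [  0.           0.           1.        ]] -0.1925591612836358 [1160.1  676.1  983.4]
top [[475.38637478   0.         249.81148727]
 [  0.         475.38637478 190.95008632]
 [  0.           0.           1.        ]] -0.12425655940885152 [-255.6 -418.2 1253.4]
{'time': 0.1, 'joint_positions': array([ 1.15700850e+00,  3.42654479e-01,  1.52487573e+00, -7.76188490e-06,
        1.27542765e+00, -1.45961849e-01]), 'dq': array([ 0.0003264 , -0.00050513, -0.00289239,  0.00073655,  0.00076058,
       -0.00119051]), 'tau': array([ 1.97992624e-03, -4.32007241e+01, -2.44697696e+01,  7.17865932e-02,
        5.26142854e-02, -7.31180671e-05]), 'tool_pos': array([138.84901168, 506.19166654, 404.12953227]), 'tcp_rot': array([-3.14024088e+00, -1.91217494e-04,  2.87376881e+00]), 'contact_force': array([ 0.14221719, -0.61062161, -0.34843449]), 'moment': array([-0.01760608, -0.06234169, -0.03925387]), 'finger_force': 0.0, 'grip_width': 91.99473172972951}
```

View pics/scene0.png

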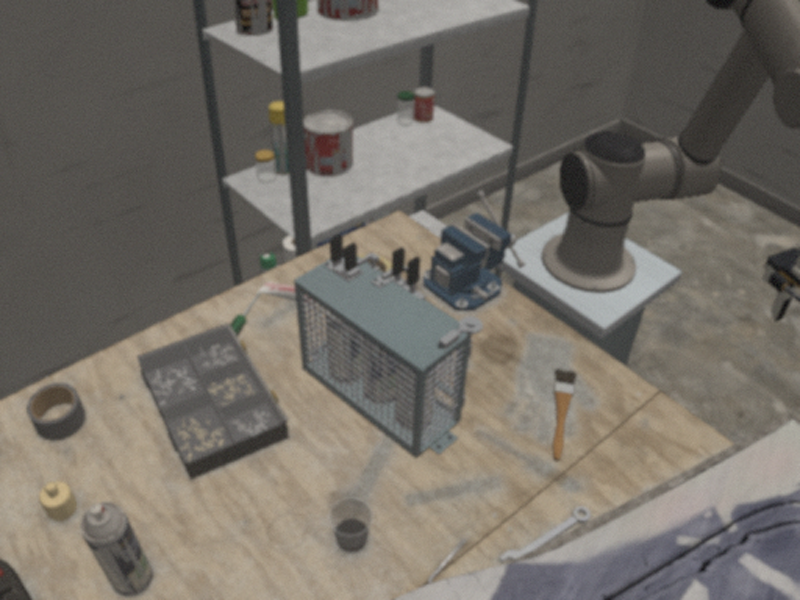

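View pics/top0.png

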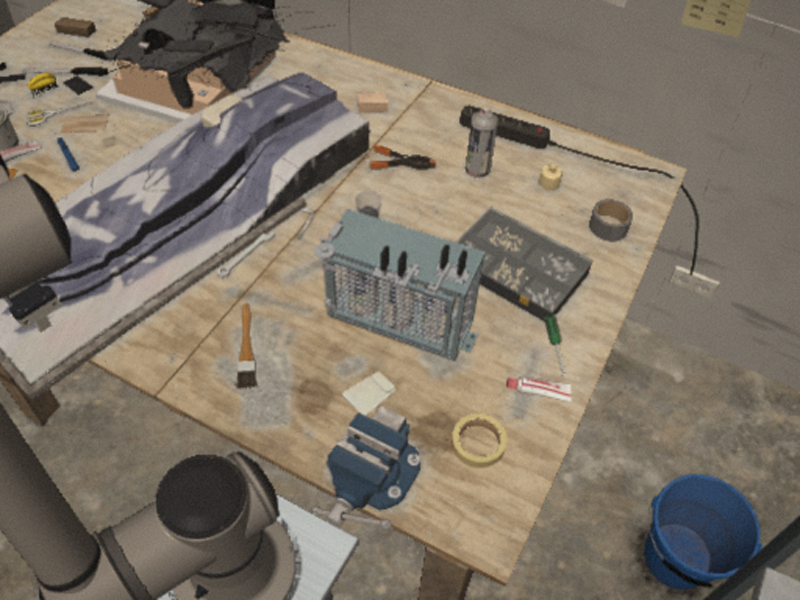

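Scene view: roof-catch paddles are at about (336,245) and (350,256), and handle paddles at (398,262) and (413,272). In the top view the handle paddles are at (385,258) and (402,264), and the catch at (445,257) and (461,263). The vise stands in front of the cage. Next I'll mask the black sleeves and triangulate them.

```bash
cat > h.py <<'E'
import numpy as np,cv2
def ray(c,uv):
    K=c["K"];k1=float(c["k1"])
    p=cv2.undistortPoints(np.array([[uv]],float),K,np.array([k1,0,0,0]))[0,0]
    R=c["R"];o=-R.T@c["t"];d=R.T@np.array([p[0],p[1],1]);return o,d/np.linalg.norm(d)
def tri(r1,r2):
    A=np.zeros((3,3));b=np.zeros(3)
    for o,d in(r1,r2):
        P=np.eye(3)-np.outer(d,d);A+=P;b+=P@o
    X=np.linalg.solve(A,b);return X,[np.linalg.norm((np.eye(3)-np.outer(d,d))@(X-o)) for o,d in(r1,r2)]
def plane(r,z): o,d=r;return o+d*(z-o[2])/d[2]
def blobs(c,roi,th=50,amin=15):
    x0,y0,x1,y1=roi;im=c["color"][y0:y1,x0:x1].max(2)
    n,l,s,ce=cv2.connectedComponentsWithStats((im<th).astype(np.uint8),connectivity=4)
    return [(np.round(ce[i]+[x0,y0],1),s[i]) for i in range(1,n) if s[i][4]>=amin]
E
python3 - <<'E'
from h import *
S=dict(np.load("scene0.npz"));T=dict(np.load("top0.npz"))
bs=blobs(S,(195,140,285,195));bt=blobs(T,(225,145,315,190))
for b in bs:print("S",b)
for b in bt:print("T",b)
E
```

```text
S (array([214.8, 158.8]), array([17, 12,  7, 15, 63], dtype=int32))
S (array([223.4, 164.2]), array([25, 18,  7, 14, 66], dtype=int32))
S (array([254.2, 167.8]), array([57, 21,  5, 14, 56], dtype=int32))
S (array([263.9, 173.7]), array([66, 26,  6, 16, 65], dtype=int32))
T (array([246. , 165.2]), array([19, 13,  5, 15, 57], dtype=int32))
T (array([284.2, 164.2]), array([57, 13,  5, 14, 44], dtype=int32))
T (array([295.4, 167.7]), array([68, 16,  6, 15, 47], dtype=int32))
T (array([257. , 168.9]), array([30, 17,  5, 15, 50], dtype=int32))
T (array([311.2, 180.4]), array([83, 32,  7,  8, 32], dtype=int32))
```

```bash
python3 - <<'E'
from h import *
S=dict(np.load("scene0.npz"));T=dict(np.load("top0.npz"))
P={}
for n,s,t in[("cf",(214.8,158.8),(295.4,167.7)),("cm",(223.4,164.2),(284.2,164.2)),("hm",(254.2,167.8),(257,168.9)),("hf",(263.9,173.7),(246,165.2))]:
    X,e=tri(ray(S,s),ray(T,t));P[n]=X;print(n,X.round(1),np.round(e,1),plane(ray(S,s),252).round(1),plane(ray(T,t),252).round(1))
for a,b in[("cf","cm"),("hm","hf"),("cf","hf"),("cm","hf")]:
    d=P[b]-P[a];print(a,b,d.round(1),np.linalg.norm(d[:2]).round(1),"yaw",np.arctan2(-d[0],d[1]).round(3))
# roof corners etc in top: for yaw
E
```

```text
cf [ 604.2 -117.3  250.5] [0.3 0.3] [ 605.5 -116.   252. ] [ 602.7 -117.5  252. ]
cm [600.7 -84.1 250.8] [0.8 0.8] [602.  -83.6 252. ] [599. -84. 252.]
hm [547.5 -24.4 249.4] [0.7 0.7] [550.  -22.6 252. ] [544.9 -25.  252. ]
hf [544.2   9.3 249.6] [0.6 0.6] [546.5  10.9 252. ] [541.8   8.7 252. ]
cf cm [-3.5 33.2  0.3] 33.4 yaw 0.106
hm hf [-3.3 33.8  0.3] 33.9 yaw 0.098
cf hf [-60.1 126.6  -0.9] 140.1 yaw 0.443
cm hf [-56.5  93.4  -1.2] 109.2 yaw 0.544
```

Measured heights are about 250 (expected 252), paddle spacing is 34 and the yaw is about 0.10, all consistent with the text. I'll check the cage yaw from the roof edge and work out the moves.

```bash
cat >> h.py <<'E'
PSI=0.10
CATCH=np.array([603.2,-107.6]);HAND=np.array([545.2,-0.6])
def hinge(psi=PSI): return HAND+135*np.array([-np.sin(psi),np.cos(psi)])
def hand(th,psi=PSI,h=None):
    h=hinge() if h is None else h
    a=psi-th;return h-135*np.array([-np.sin(a),np.cos(a)])
def shift(o,x,y,z,yaw):
    from scipy.spatial.transform import Rotation as R
    r,p,w=o["tcp_rot"];M=R.from_euler("xyz",[np.pi*np.sign(r),0,w]).as_matrix()
    d=M.T@(np.array([x,y,z])-o["tool_pos"]);t=-(yaw-w);t=(t+np.pi)%(2*np.pi)-np.pi
    print("shift",d.round(1),"turn",round(t,3))
E
python3 - <<'E'
from h import *
from plant import bot, cams, get_obs
o=get_obs();shift(o,139,506,490,2.874)
shift(o,*CATCH,490,np.pi+PSI)
T=dict(np.load("top0.npz"));S=dict(np.load("scene0.npz"))
k=.64
for n,c,uv,z in[("roofBL",T,(352,214),215),("roofBR",T,(483,254),215),("S roofBL",S,(408,362),215),("S roofBR",S,(298,280),215),
 ("S roofFL",S,(470,330),215),("vise T",T,(400,415),150),("viseS",S,(470,235),150)]:
    print(n,plane(ray(c,np.array(uv)*k),z).round(0))
print(hinge(),hand(.1),hand(1.4))
E
```

```bash
python3 - <<'E'
from h import *
for n,(x,y,w,h) in {"scene":(180,140,140,105),"top":(195,125,140,105)}.items():
    c=np.load(n+"0.npz")["color"][y:y+h,x:x+w,::-1];cv2.imwrite(f"pics/{n}crop.png",cv2.resize(c,(400,300),interpolation=cv2.INTER_CUBIC))
cv2.imwrite("pics/both.png",np.hstack([cv2.imread("pics/scenecrop.png"),cv2.imread("pics/topcrop.png")]))
E
```

```text
(no output)
```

View pics/both.png

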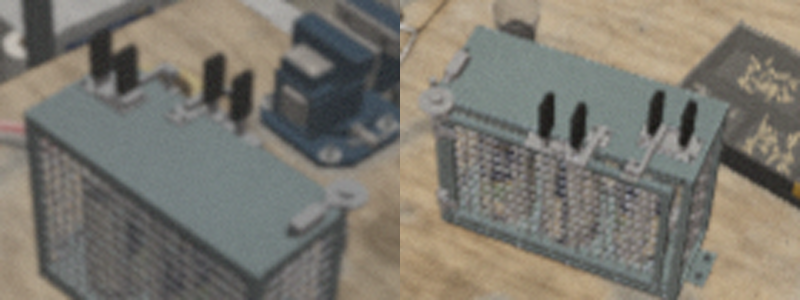

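The crop shows the roof corners (scene crop (28,118) and (260,280); top crop (727,105) and (478,28)). It also shows the pale hinge disc at the front left corner (scene crop (347,195), top crop (435,100)). I'll triangulate these as a check on the hinge and yaw.

The rows are not in the units I measure in: shifts go in shares of 600 mm and turns go in shares of 180 degrees. I convert before sending: -86 mm / 600 = -0.1433, -43 mm / 600 = -0.0717.

```bash
python3 - <<'E'
from h import *
S=dict(np.load("scene0.npz"));T=dict(np.load("top0.npz"))
f=400/140;P=[]
for n,s,t in[("BR",(28,118),(327,105)),("BL",(260,280),(78,28)),("hinge",(347,195),(35,100))]:
    X,e=tri(ray(S,np.array(s)/f+[180,140]),ray(T,np.array(t)/f+[195,125]));P.append(X);print(n,X.round(1),np.round(e,1))
d=P[1]-P[0];print(np.linalg.norm(d),np.arctan2(-d[0],d[1]))
E
```

```text
BR [ 681.2 -129.5  207.7] [2.2 2.2]
BL [651.3 155.4 208. ] [1.7 1.7]
hinge [532.3 134.7 215.2] [0.4 0.4]
286.3921229618573 0.10483959948220174
```

>>> shift_gripper --deltas '[{"aperture":92,"sz":-0.0717},{"aperture":92,"sz":-0.1433},{"aperture":92,"sz":-0.1433}]'

```text
time: 0.48
tool_pos: [138.9, 506.4, 493.8]
tcp_rot: [3.135, 0.001, 2.874]
contact_force: [-0.4, 0.2, -0.2]
grip_width: 91.6
finger_force: 0.0
```

To row units: -225 mm / 600 = -0.375, -180 mm / 600 = -0.3, -0.2 rad / 3.1416 = -0.0637.

>>> shift_gripper --deltas '[{"aperture":92,"sx":-0.075,"sy":-0.0583,"turn":-0.0127},{"aperture":92,"sx":-0.15,"sy":-0.1167,"turn":-0.0255},{"aperture":92,"sx":-0.225,"sy":-0.175,"turn":-0.0382},{"aperture":92,"sx":-0.3,"sy":-0.2333,"turn":-0.0509},{"aperture":92,"sx":-0.375,"sy":-0.29,"turn":-0.0637}]'

```text
time: 1.1
tool_pos: [310.4, 277.3, 489.6]
tcp_rot: [-3.141, -0.001, 3.075]
contact_force: [0.3, 0.6, 0.1]
grip_width: 91.9
finger_force: 0.0
```

```bash
python3 -c "
from h import *
from plant import bot, cams, get_obs
shift(get_obs(),*CATCH,490,np.pi+.1)"
```

```text
shift [-317.6 -364.7   -0.4] turn -0.166
```

To row units: -230 mm / 600 = -0.3833, -200 mm / 600 = -0.3333, -0.166 rad / 3.1416 = -0.0528.

>>> shift_gripper --deltas '[{"aperture":92,"sx":-0.0667,"sy":-0.0767,"turn":-0.0095},{"aperture":92,"sx":-0.1333,"sy":-0.1533,"turn":-0.0191},{"aperture":92,"sx":-0.2,"sy":-0.23,"turn":-0.0286},{"aperture":92,"sx":-0.2667,"sy":-0.3067,"turn":-0.0382},{"aperture":92,"sx":-0.3333,"sy":-0.3833,"turn":-0.0528}]'

```text
time: 1.72
tool_pos: [494.6, 34.0, 489.5]
tcp_rot: [3.141, -0.002, -3.042]
contact_force: [1.2, 0.6, 0.2]
grip_width: 91.4
finger_force: 0.0
```

>>> shift_gripper --deltas '[{"aperture":92,"sx":-0.05,"sy":-0.0667},{"aperture":92,"sx":-0.1,"sy":-0.1333},{"aperture":92,"sx":-0.15,"sy":-0.1917},{"aperture":92,"sx":-0.15,"sy":-0.1917},{"aperture":92,"sx":-0.15,"sy":-0.1917}]'

```text
time: 2.35
tool_pos: [594.4, -69.4, 489.4]
tcp_rot: [3.14, -0.002, -3.043]
contact_force: [-0.5, -0.3, 0.2]
grip_width: 91.7
finger_force: 0.0
```

```bash
python3 -c "
from h import *
from plant import bot, cams, get_obs
shift(get_obs(),*CATCH,417,np.pi+.1)"
```

```text
shift [ -5.  -38.9  72.4] turn -0.002
```

To row units: 72 mm / 600 = 0.12, -39 mm / 600 = -0.065.

>>> shift_gripper --deltas '[{"aperture":92,"sx":-0.0083,"sy":-0.065},{"aperture":92,"sx":-0.0083,"sy":-0.065},{"aperture":92,"sx":-0.0083,"sy":-0.065,"sz":0.06},{"aperture":92,"sx":-0.0083,"sy":-0.065,"sz":0.12},{"aperture":92,"sx":-0.0083,"sy":-0.065,"sz":0.12}]'

```text
time: 2.98
tool_pos: [602.5, -106.4, 416.5]
tcp_rot: [3.139, -0.005, -3.042]
contact_force: [-0.1, 0.5, 0.9]
grip_width: 91.6
finger_force: 0.0
```

```bash
python3 - <<'E'
from h import *
from plant import bot, cams, get_obs
shift(get_obs(),*CATCH,417,np.pi+.1)
for n in("scene","top"):
    c=cams.capture(n);x,y=(150,90) if n=="scene" else (195,85)
    cv2.imwrite(f"pics/{n}1.png",cv2.resize(c["color"][y:y+150,x:x+150,::-1],(400,400),interpolation=cv2.INTER_CUBIC))
cv2.imwrite("pics/both1.png",np.hstack([cv2.imread("pics/scene1.png"),cv2.imread("pics/top1.png")]))
E
```

```text
shift [-0.6 -1.2 -0.5] turn -0.001
```

View pics/both1.png

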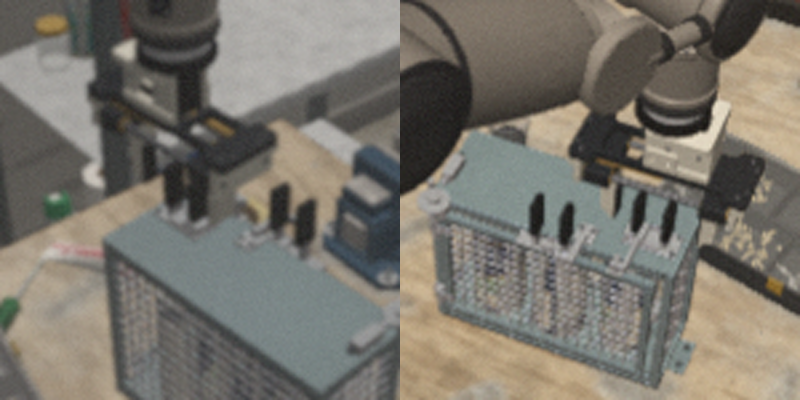

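The fingers straddle the roof catch: the scene crop shows one at (150,165) and one at (210,190), with the paddles at (175,185) and (198,192) between them. Now I'll squeeze.

To row units: -1 mm / 600 = -0.0017.

>>> shift_gripper --deltas '[{"aperture":24,"sy":-0.0017},{"aperture":24,"sy":-0.0017},{"aperture":24,"sy":-0.0017},{"aperture":24,"sy":-0.0017},{"aperture":24,"sy":-0.0017}]'

```text
time: 3.7
tool_pos: [603.5, -107.9, 418.9]
tcp_rot: [3.139, 0.0, -3.043]
contact_force: [-2.8, 6.7, 1.8]
grip_width: 46.2
finger_force: 3.1
```

>>> shift_gripper --deltas '[{"aperture":24},{"aperture":24},{"aperture":24},{"aperture":24}]'

```text
time: 4.2
tool_pos: [603.6, -108.3, 418.9]
tcp_rot: [3.14, 0.0, -3.043]
contact_force: [0.0, 5.1, 2.3]
grip_width: 29.5
finger_force: 30.0
```

```bash
python3 - <<'E'
from h import *
from plant import bot, cams, get_obs
T=cams.capture("top");S=cams.capture("scene")
print(blobs(T,(225,140,272,190)),blobs(S,(240,155,285,195)))
E
```

```text
[(array([265.4, 142.6]), array([35,  0, 12,  6, 29], dtype=int32)), (array([244.1, 168.1]), array([17, 21,  5, 15, 59], dtype=int32)), (array([254.9, 172.2]), array([27, 25,  6, 15, 57], dtype=int32))] [(array([258.6, 165.7]), array([16,  4,  6, 14, 69], dtype=int32)), (array([267.2, 171.7]), array([24, 10,  7, 15, 71], dtype=int32))]
```

Full squeeze: the opening is 29.5 and the handle has moved. I'll release and measure the gate angle.

>>> shift_gripper --deltas '[{"aperture":92},{"aperture":92},{"aperture":92},{"aperture":92},{"aperture":92}]'

```text
time: 4.92
tool_pos: [603.5, -109.6, 418.5]
tcp_rot: [-3.141, -0.0, -3.044]
contact_force: [-0.1, 0.2, 0.1]
grip_width: 74.4
finger_force: 0.0
```

>>> shift_gripper --deltas '[{"aperture":92,"sz":-0.0333},{"aperture":92,"sz":-0.0833},{"aperture":92,"sz":-0.1217},{"aperture":92,"sz":-0.1217}]'

```text
time: 5.42
tool_pos: [603.5, -109.5, 493.2]
tcp_rot: [-3.14, 0.003, -3.044]
contact_force: [0.5, 0.2, -0.4]
grip_width: 91.6
finger_force: 0.0
```

```bash
cat > m.py <<'E'
from h import *
from plant import bot, cams, get_obs
T=cams.capture("top");S=cams.capture("scene")
bt=[b for b in blobs(T,(225,145,275,192)) if b[1][4]>35];bs=[b for b in blobs(S,(240,150,290,200)) if b[1][4]>40]
print(len(bt),len(bs));bt.sort(key=lambda b:b[0][0]);bs.sort(key=lambda b:-b[0][0])
P=[]
for s,t in zip(bs[:2],bt[:2]):
    X,e=tri(ray(S,s[0]),ray(T,t[0]));P.append(X);print(X.round(1),np.round(e,1))
d=P[0]-P[1];L=np.linalg.norm(d[:2]);m=P[0]-d/L*10;yaw=np.arctan2(-d[0],d[1]);H=hinge()
g=H-m[:2];print("sep",L,"mid",m,"yaw pads",yaw,"yaw hinge line",np.arctan2(-g[0],g[1]),np.linalg.norm(g))
a=np.arctan2(-g[0],g[1]);shift(get_obs(),*m[:2],490,np.pi+a)
E
python3 m.py
```

```text
2 2
[532.    8.3 249.5] [1. 1.]
[532.1 -25.5 250.1] [0.2 0.2]
sep 33.73409442870081 mid [532.00123546  -1.74292938 249.64421244] yaw pads 0.0025375890913391505 yaw hinge line 0.0020576468687497165 135.46877847095874
shift [ 60.6 114.    0.6] turn 0.096
```

Gate ajar at 0.10 rad, radius 135.5 ✓. Moving over the handle and descending.

To row units: 114 mm / 600 = 0.19, 75 mm / 600 = 0.125, 0.096 rad / 3.1416 = 0.0306.

>>> shift_gripper --deltas '[{"aperture":92,"sx":0.05,"sy":0.095,"turn":0.0159},{"aperture":92,"sx":0.1,"sy":0.19,"turn":0.0306},{"aperture":92,"sx":0.1008,"sy":0.19,"turn":0.0306},{"aperture":92,"sx":0.1008,"sy":0.19,"sz":0.06,"turn":0.0306},{"aperture":92,"sx":0.1008,"sy":0.19,"sz":0.125,"turn":0.0306}]'

```text
time: 6.15
tool_pos: [532.3, -2.0, 415.1]
tcp_rot: [-3.141, 0.0, -3.139]
contact_force: [0.9, -0.3, -1.2]
grip_width: 92.1
finger_force: 0.0
```

>>> shift_gripper --deltas '[{"aperture":92},{"aperture":92}]'

```text
time: 6.4
tool_pos: [532.7, -2.0, 417.5]
tcp_rot: [-3.141, 0.001, -3.14]
contact_force: [-0.7, -0.8, 1.0]
grip_width: 91.8
finger_force: 0.0
```

```bash
python3 -c "
from h import *
from plant import bot, cams, get_obs
shift(get_obs(),532,-1.7,417,np.pi+.002)"
```

```text
shift [0.7 0.3 0.5] turn -0.0
```

>>> shift_gripper --deltas '[{"aperture":24},{"aperture":24},{"aperture":24},{"aperture":24},{"aperture":24}]'

```text
time: 7.02
tool_pos: [532.2, -2.0, 417.0]
tcp_rot: [-3.14, 0.001, -3.14]
contact_force: [-0.6, -3.9, 0.9]
grip_width: 46.3
finger_force: 2.4
```

>>> shift_gripper --deltas '[{"aperture":24},{"aperture":24},{"aperture":24},{"aperture":24},{"aperture":24}]'

```text
time: 7.65
tool_pos: [532.2, -1.5, 417.0]
tcp_rot: [-3.141, 0.001, -3.139]
contact_force: [0.8, -1.3, 4.3]
grip_width: 29.5
finger_force: 30.0
```

```bash
python3 - <<'E'
from h import *
from plant import bot, cams, get_obs
o=get_obs();H=hinge();H=np.array([532,134])
w=o["tcp_rot"][2];p=o["tool_pos"]
for k in range(1,14):
    th=.1+.1*k;a=.102-th;q=H-135*np.array([-np.sin(a),np.cos(a)])
    # relative to yaw w tool frame at gate angle th0=.1
    print(round(th,2),end=" ");shift(o,*q,p[2],np.pi+a)
E
```

```text
0.2 shift [13.4  1.2 -0. ] turn 0.1
0.3 shift [26.8  3.2 -0. ] turn 0.2
0.4 shift [39.9  6.6 -0. ] turn 0.3
0.5 shift [52.5 11.2 -0. ] turn 0.4
0.6 shift [64.7 17.1 -0. ] turn 0.5
0.7 shift [76.2 24.1 -0. ] turn 0.6
0.8 shift [86.9 32.3 -0. ] turn 0.7
0.9 shift [96.8 41.5 -0. ] turn 0.8
1.0 shift [105.7  51.6  -0. ] turn 0.9
1.1 shift [113.5  62.6  -0. ] turn 1.0
1.2 shift [120.3  74.3  -0. ] turn 1.1
1.3 shift [125.8  86.6  -0. ] turn 1.2
1.4 shift [130.   99.4  -0. ] turn 1.3
```

To row units: 33.4 mm / 600 = 0.0557, 26.8 mm / 600 = 0.0447, 0.25 rad / 3.1416 = 0.0796.

>>> shift_gripper --deltas '[{"aperture":24,"sx":0.0112,"sy":0.0003,"turn":0.0159},{"aperture":24,"sx":0.0225,"sy":0.0012,"turn":0.0318},{"aperture":24,"sx":0.0337,"sy":0.0025,"turn":0.0477},{"aperture":24,"sx":0.0447,"sy":0.0045,"turn":0.0637},{"aperture":24,"sx":0.0557,"sy":0.007,"turn":0.0796}]'

```text
time: 8.28
tool_pos: [499.0, 2.5, 417.0]
tcp_rot: [-3.141, 0.002, 2.892]
contact_force: [3.7, -2.8, 3.3]
grip_width: 29.4
finger_force: 30.0
```

```bash
python3 - <<'E'
from h import *
from plant import bot, cams, get_obs
o=get_obs();g=np.array([532,134])-o["tool_pos"][:2];print("gate",.102-np.arctan2(-g[0],g[1]),np.linalg.norm(g))
E
```

```text
gate 0.3480347958970893 135.61545754640207
```

Low forces and still gripped. Continuing along the same arc.

To row units: 64.7 mm / 600 = 0.1078, 52.6 mm / 600 = 0.0877, 0.5 rad / 3.1416 = 0.1592.

>>> shift_gripper --deltas '[{"aperture":24,"sx":0.0225,"sy":0.0012,"turn":0.0318},{"aperture":24,"sx":0.0447,"sy":0.0045,"turn":0.0637},{"aperture":24,"sx":0.0665,"sy":0.01,"turn":0.0955},{"aperture":24,"sx":0.0877,"sy":0.0178,"turn":0.1273},{"aperture":24,"sx":0.1078,"sy":0.0275,"turn":0.1592}]'

```text
time: 8.9
tool_pos: [440.0, 34.3, 417.0]
tcp_rot: [-3.141, 0.002, 2.39]
contact_force: [3.7, -4.2, 2.8]
grip_width: 29.6
finger_force: 30.0
```

```bash
python3 - <<'E'
from h import *
from plant import bot, cams, get_obs
o=get_obs();g=np.array([532,134])-o["tool_pos"][:2];print("gate",.102-np.arctan2(-g[0],g[1]),np.linalg.norm(g))
E
```

```text
gate 0.847356096023306 135.70952818059075
```

To row units: 64.7 mm / 600 = 0.1078, 52.6 mm / 600 = 0.0877, 0.5 rad / 3.1416 = 0.1592.

>>> shift_gripper --deltas '[{"aperture":24,"sx":0.0225,"sy":0.0012,"turn":0.0318},{"aperture":24,"sx":0.0447,"sy":0.0045,"turn":0.0637},{"aperture":24,"sx":0.0665,"sy":0.01,"turn":0.0955},{"aperture":24,"sx":0.0877,"sy":0.0178,"turn":0.1273},{"aperture":24,"sx":0.1078,"sy":0.0275,"turn":0.1592}]'

```text
time: 9.52
tool_pos: [403.7, 90.4, 417.0]
tcp_rot: [-3.141, 0.001, 1.89]
contact_force: [2.3, -5.9, 3.2]
grip_width: 29.7
finger_force: 30.0
```

>>> shift_gripper --deltas '[{"aperture":24,"sx":0.0157,"sy":0.0005,"turn":0.0223},{"aperture":24,"sx":0.0313,"sy":0.0022,"turn":0.0446},{"aperture":24,"sx":0.0313,"sy":0.0022,"turn":0.0446},{"aperture":24,"sx":0.0313,"sy":0.0022,"turn":0.0446},{"aperture":24,"sx":0.0313,"sy":0.0022,"turn":0.0446}]'

```text
time: 10.15
tool_pos: [399.1, 108.4, 417.0]
tcp_rot: [-3.141, 0.001, 1.754]
contact_force: [0.2, -5.8, 6.7]
grip_width: 29.3
finger_force: 30.0
```

```bash
python3 - <<'E'
from h import *
from plant import bot, cams, get_obs
o=get_obs();g=np.array([532,134])-o["tool_pos"][:2];print("gate",.102-np.arctan2(-g[0],g[1]),np.linalg.norm(g),o["dq"].round(3))
for n in("scene","top"):
    c=cams.capture(n);cv2.imwrite(f"pics/{n}2.png",c["color"][90:340,100:500,::-1])
cv2.imwrite("pics/both2.png",np.hstack([cv2.imread("pics/scene2.png"),cv2.imread("pics/top2.png")]))
E
```

```text
gate 1.4826090893528385 135.34954280575826 [-0.001  0.    -0.001 -0.     0.     0.001]
```

View pics/both2.png

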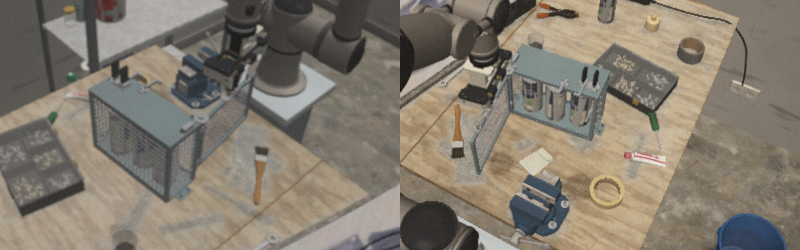

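The picture shows the gate wide open, running from (480,165) to (510,95) in the right half, with the gripper on its handle. The cans are upright and the bench things haven't moved. Everything is still, so I'm handing it in.

```bash
python3 -c "
from plant import bot, cams, get_obs
print(bot.close_job())"
```

```text
the job is handed in; nothing more can be done
None
```

The cage is open and the job is handed in: the gate is held still at about 1.48 rad with both handle paddles pinched at 30 N; in the last picture the cans stand upright and the bench things lie where they were. The hand-in printed no verdict.

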